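Bring the sample vial round to the reader and start the reading

ROBOT

A 6-joint arm with a two-finger parallel gripper is mounted at the origin on the work surface. World frame = base frame: x ahead of the robot, y to its left, z up, the work surface at z = 0. Lengths are in m, angles in rad, forces in N, time in s.
With the tool pointing down it reaches from about 0.425 to 0.95 m from the base axis. Payload 3.5 kg.
Tool frame: the origin (TCP) lies between the finger pads; the fingertips stand 14 mm ahead of it and the grasp point (between the pads) lies 5 mm behind it; z points along the fingers, y is the line along which they close (so a half turn about z gives the same grasp; the last joint's range is limited). The gripper opens to 85 mm and grips with 20 to 120 N. Pads are 22 mm wide; open, the fingers measure 114 mm over their backs; the gripper's body (76 mm by 85 mm) begins 54 mm behind the grasp point. The pads swing forward as they close: fully open they stand 13 mm farther back than shut.
Start: joints at [0.985, 0.286, 1.577, -0, 1.279, -0.15], TCP at [0.285, 0.612, 0.245] pointing down, gripper open.
Joint ranges: [-2.77, 2.77], [-0.9, 2.22], [0.21, 2.48], [-1.53, 4.67], [0.24, 2.81], [-2.84, 2.84]. Speed limits (rad/s): [2.79, 2.79, 3.14, 3.14, 3.14, 3.14].

INTERFACE

Orientations are given as a unit quaternion [x, y, z, w].
In Python, from plant import * gives the robot as it stands.
- The arm moves only by the tool step_arm, never from a script. Its argument "commands" is a list of rows, each an object of numbers: "gripper": the gripper's target within -1 to 1 (shut at 1, half-way at 0, fully open at -1); "x", "y", "z": the shift along the tool's x, y, z in mm; "spin": the turn about the tool's z in degrees. A call has exactly 10 rows; each row shifts and turns the commanded pose from where the row before left it, along the tool's axes as they then stand; what a row does not reach is not made up. A row lasts 1/10 s, in which the tool goes at most 50 mm and 8.59 degrees, less where a joint would pass 70% of its speed; a pose out of reach is approached as far as the arm can. A call with a gripper value outside its range is refused whole. The fingers move at their own pace and stop on an object; "force" is the grip in N (left out, the last holds). Time passes only in rows, so rows that do not move let the fingers close, or fill a call up. It gives the time, the measured TCP pose, the force, the opening and the grip force at its end, in the units of the state.
- get_state(): the state, without advancing time (a new reading comes with each control period).
- read_camera(name): name is "scene" or "top" or "wrist"; returns a dict with "color" (420x560x3 uint8, red, green, blue), "z_map" (420x560 float32, m along the optical axis (not along the pixel's ray), 0 where there is no reading), "fx", "fy", "cx", "cy" (pixels), "eye" and "attitude" of the camera in the world; the wrist camera has in their place "mount" (4x4, takes a point from camera to tool coordinates, whose origin is the TCP and whose axes are the flange's). Camera axes: x right, y up, looking along -z (the intrinsics and any distortion apply to the point x, -y, -z); pixel columns grow to the right and rows downward; lengths in m; the calibration is good to about 2 mm. A picture is of the moment at which its call begins: read the wrist's pose just before it.
- sign_off(): hands the job in; it is judged then, once.
The state is a dict: "time": time; "qpos": joint angles; "dq": joint speeds; "joint_efforts": joint torques, N m; "eef_pos": TCP position; "tcp_rot": TCP orientation; "contact_force": force on the tool from outside, world axes, zero at the start; "wrist_torque": the same for the moment, N m; "opening": opening from 0.0 (shut) to 1.0 (fully open); "finger_force": force on a finger pad.
Only numpy, scipy, OpenCV 4.12 (cv2) and the standard library are available. Lean on these libraries where they do the work, as an engineer would, in place of code of your own. Each camera call takes 0.05 s, during which the arm holds its last target. There are 200 camera calls.

TASK

With one finger, push on an arm of the little carousel to turn it until the vial it carries stands squarely in front of the reader's window, then press the key on top of the reader and let it go. Leave the vial in its cup and do not touch it, and leave the other things on the bench where they stand.

Things in the scene. Friction and masses are not known exactly. Their poses are not given: they have to be found in the camera images.
- reader: Fixed bench reader with the carousel's foot. Origin on the carousel's upright axis, at bench level; +x points from the axis to the middle of the window. Foot: grey disc 124 mm across, 30 high. White housing 130 x 130, 115 high, x = 145 to 275 mm, dark screen at the back of its top. Window: dark, 34 wide, on its face at x = 145, between two grey cheeks 105 high reaching forward to x = 136.
- window_spot (a point): The place in front of the window: the point (115, 0, 57) mm in the reader's frame, where the centre of the vial's underside belongs. Axes as reader. A flat grey tongue, 36 mm wide, 12 high, lies on the bench from the foot to the window, under this spot.
- carousel: Four equal arms on a 48 mm hub (top 82 mm up), turning endlessly about the reader's axis; friction 0.12 N m, stays where left. Origin on the axis, 30 mm up; turns with the arms, which run along +-x and +-y: aluminium bars 14 mm wide, 62 to 78 mm above bench, bare from 25 to 97 mm off the axis. At each end a grey cup 34 mm across, centre 115 mm off, 52 to 87 mm up.
- vial: The one vial in the carousel: amber glass, white cap, 23 mm across, 55 mm tall, 30 g, loose in a 26 mm wide cup, always the cup on the carousel's +x arm; it stands out 25 mm above the cup's rim (top 112 mm above the bench). Origin at the centre of its underside, z up.
- key_top (a point): Centre of the top of the reader's spring key, a round white button 26 mm across on the housing's top, near the front (178 mm from the axis along the reader's x), 137 mm above the bench when released. Pressed straight down it travels 6 mm, at most 4 N, and springs back.
- key (a joint): How far the key is down, in m: 0 released, 0.006 fully pressed; 0.004 counts as pressed.
- spare_vial: Bystander: another such vial (23 mm across, 55 mm tall) standing on the bench, right of the work. Origin at the centre of its underside.
- reagent_bottle: Bystander: bottle 60 mm across, about 130 mm tall, standing on the bench, right of the work. Origin at the centre of its underside.
- tube_rack: Bystander: steel rack 220 x 70 mm with four capped tubes, 108 mm tall in all, left of the work. Origin at the centre of its underside, x along its length.

How it is judged:
On the way, in this order (a step that is already met when the one before it is completed fails the run):
1. a finger pushes on the carousel (contact force between the fingers and carousel above 0.3 N), for 0.02 s.
2. the vial is in front of the window and the carousel has stopped (horizontal distance between vial and window_spot below 0.01 m and angular speed of carousel below 0.1 rad/s), for 0.2 s.
3. the key is pressed with the vial in place (horizontal distance between vial and window_spot below 0.01 m and value of joint key above 0.004 m), for 0.05 s.
At the end, for the whole second after the job is handed in: The vial's underside centre is within 10 mm, level, of window_spot, the vial upright (0.2 rad) and seated in its cup, vial and carousel at rest, the key up again (under 2 mm), the three bystanders within 20 mm of where they stood (horizontal distance between vial and window_spot below 0.01 m and z of vial in the frame of window_spot between -0.005 and 0.006 m and angle between vial's own z axis and vertical below 0.2 rad and linear speed of vial below 0.02 m/s and angular speed of carousel below 0.05 rad/s and value of joint key below 0.002 m and distance of each of spare_vial, reagent_bottle, tube_rack from where it was at the start of the episode below 0.02 m); the robot touches nothing.
It fails at once if the robot touches the vial (contact force between any of the fingers, the arm and vial above 0.3 N).
It fails at once if the vial is lifted or tipped in its cup (z of vial in the frame of window_spot above 0.01 m or angle between vial's own z axis and vertical above 0.35 rad).
It fails at once if the key is pressed while the vial is not at the window (value of joint key above 0.004 m and horizontal distance between vial and window_spot above 0.012 m).
It fails at once if a bystander is shifted, lifted or tipped (distance of any of spare_vial, reagent_bottle, tube_rack from where it was at the start of the episode above 0.02 m or angle between any of spare_vial, reagent_bottle, tube_rack's own z axis and vertical above 0.3 rad).
It also fails if it takes over 54 s, if anything falls off the work surface, if the arm or the gripper's body presses on something with over 40 N, if the wrist force passes 120 N, or if a joint passes its speed limit or range.

## Working session

There is one attempt and no reset: what is moved stays moved. The work goes in short steps, Python scripts to look and compute and a tool call to move; the robot and the scene stay as the last step left them, time stands still between calls to the robot, and variables do not carry over. Pictures are saved under pics/ and viewed, at most 10 in all, crops included, and the job is handed in when it is done.

Besides the shell and the picture viewer there is one more tool, called after ">>>" by a JSON object that holds its "api" and its "payload", one argument or row to a line. step_arm: Moves the arm, as the interface text tells. Its arguments: {"type":"object","properties":{"commands":{"type":"array"},"force":{"type":"number"}},"required":["commands"]}

```bash
mkdir -p pics; cat > h.py <<'E'
from plant import *
import numpy as np, cv2
from scipy.spatial.transform import Rotation as R
def cloud(c):
    z=c["z_map"]; v,u=np.indices(z.shape)
    P=np.stack([(u-c["cx"])/c["fx"]*z,-(v-c["cy"])/c["fy"]*z,-z],-1)
    A=np.array(c["attitude"]); 
    M=A if A.shape==(3,3) else R.from_quat(A).as_matrix()
    return P@M.T+np.array(c["eye"])
E
python3 - <<'E'
from h import *
s=get_state();print(s)
for n in("top","scene"):
    c=read_camera(n);cv2.imwrite(f"pics/{n}.png",c["color"][...,::-1]);print({k:c[k] for k in c if k not in("color","z_map")})
    np.savez(f"{n}.npz",P=cloud(c),z=c["z_map"],col=c["color"])
E
```

```text
{'time': 0.0, 'qpos': array([ 9.84993212e-01,  2.87219583e-01,  1.57820560e+00,  7.44151022e-06,
        1.27862335e+00, -1.50001788e-01]), 'dq': array([-0.00070375,  0.00108984,  0.00012499,  0.00178516, -0.00228201,
        0.00290795]), 'joint_efforts': array([-8.94487403e-04, -4.05993819e+01, -2.92617899e+01, -2.77297340e-04,
        5.82608933e-03,  3.45415025e-06]), 'eef_pos': array([0.2845566 , 0.6113814 , 0.24389572]), 'tcp_rot': array([ 2.16181294e-01,  9.76352467e-01, -1.14449046e-03, -4.44963343e-04]), 'contact_force': array([-0.65080648,  0.2047188 ,  0.59936599]), 'wrist_torque': array([ 0.01955567, -0.00221758,  0.00737728]), 'finger_force': 0.0, 'opening': 0.9991748398250446}
{'fx': 521.11491357609, 'fy': 521.11491357609, 'cx': 287.93266444413075, 'cy': 209.75779187617906, 'eye': array([0.49651171, 0.01275125, 1.40690279]), 'attitude': array([-0.01214438,  0.02208926,  0.71405961, -0.69963094])}
{'fx': 428.5009144403211, 'fy': 428.5009144403211, 'cx': 281.14381394300574, 'cy': 214.47417931656656, 'eye': array([ 1.33125615, -0.17716728,  0.73689627]), 'attitude': array([0.34115641, 0.27369769, 0.55758342, 0.70555128])}
```

View pics/top.png

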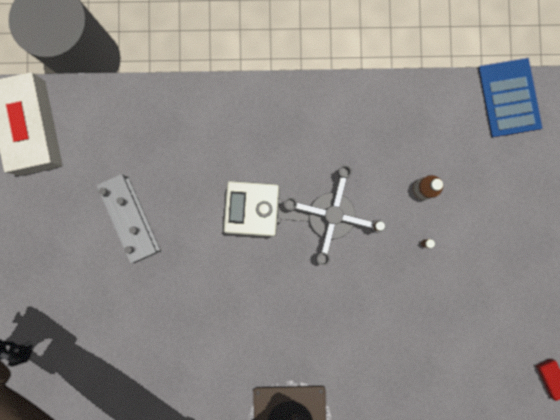

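View pics/scene.png

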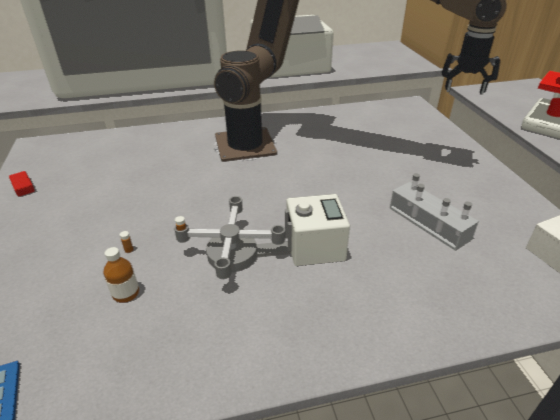

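The top view shows the carousel hub at pixel (334,215), the vial in the arm on the right at (379,227), and the reader on the left with its key at (265,209). The spare vial is at (428,244), the bottle at (430,187) and the rack at (128,218). The vial needs roughly half a turn.

```bash
python3 - <<'E'
from h import *
d=np.load("top.npz");P=d["P"]
def reg(n,u0,u1,v0,v1,z0,z1):
    Q=P[v0:v1,u0:u1].reshape(-1,3);m=(Q[:,2]>z0)&(Q[:,2]<z1);Q=Q[m]
    print(n,len(Q),Q.mean(0).round(4),np.median(Q,0).round(4));return Q
H=reg("housing",215,282,175,243,.105,.123)
r=cv2.minAreaRect((H[:,:2]*1000).astype(np.float32));print(r)
K=reg("key",254,276,198,220,.128,.15)
reg("hub",325,344,206,225,.076,.09)
reg("vial",370,390,217,237,.1,.125)
reg("cupA",336,352,164,182,.075,.1);reg("cupB",312,330,250,268,.075,.1);reg("cupC",281,299,196,214,.075,.1)
reg("spare",420,436,236,252,.04,.07);reg("bottle",425,444,177,196,.11,.15)
reg("bench",180,210,280,330,-.1,.1)
E
```

```text
housing 2508 [0.5652 0.0881 0.1152] [0.5656 0.0904 0.1152]
((565.3065185546875, 82.32093811035156), (139.03175354003906, 129.86444091796875), 84.80072784423828)
key 122 [0.5622 0.0543 0.1348] [0.5631 0.0548 0.1358]
hub 273 [ 0.5459 -0.1224  0.0817] [ 0.5451 -0.1216  0.0819]
vial 65 [ 0.516  -0.2324  0.1112] [ 0.5164 -0.2323  0.1117]
cupA 89 [ 0.653  -0.1516  0.0838] [ 0.6526 -0.1496  0.0845]
cupB 73 [ 0.4388 -0.0928  0.0855] [ 0.4391 -0.0942  0.0867]
cupC 74 [ 0.5761 -0.0153  0.0852] [ 0.5746 -0.0172  0.0857]
spare 70 [ 0.4684 -0.3716  0.0524] [ 0.4681 -0.3706  0.0529]
bottle 114 [ 0.6147 -0.3723  0.128 ] [ 0.6146 -0.3719  0.1289]
bench 1490 [ 0.3162  0.2472 -0.    ] [0.3162 0.2472 0.    ]
```

```bash
cat >> h.py <<'E'
AX=np.array([.546,-.1225]); RD=np.deg2rad(84.8)
def go(x,y,z,yaw):   # yaw = heading of tool y, deg; prints shift in tool axes (no spin yet), mm, and spin
    s=get_state();M=R.from_quat(s["tcp_rot"]).as_matrix()
    d=M.T@(np.array([x,y,z])-s["eef_pos"])*1000
    cur=np.degrees(np.arctan2(M[1,1],M[0,1]))
    print("t",s["time"],"shift",d.round(1),"spin",round((cur-yaw+180)%360-180,2),"pos",s["eef_pos"].round(4),"yaw",round(cur,2),"F",s["contact_force"].round(2),"q6",s["qpos"][5].round(2))
def polar(th,r,off):
    t=np.deg2rad(th);return AX+r*np.array([np.cos(t),np.sin(t)])+off*np.array([-np.sin(t),np.cos(t)])
E
python3 -c "
from h import *
x,y=polar(74.4,.065,.026);go(x,y,.235,74.4)"
```

```text
t 0.1 shift [-510.6 -495.1    9.9] spin -9.37 pos [0.2846 0.6114 0.244 ] yaw 65.03 F [ 0.45 -0.16 -0.15] q6 -0.15
```

>>> {"api": "step_arm", "payload": {
  "commands": [
    {"gripper": 1, "x": -15, "y": -15},
    {"gripper": 1, "x": -26, "y": -25},
    {"gripper": 1, "x": -30, "y": -29},
    {"gripper": 1, "x": -30, "y": -29},
    {"gripper": 1, "x": -30, "y": -29},
    {"gripper": 1, "x": -30, "y": -29},
    {"gripper": 1, "x": -30, "y": -29},
    {"gripper": 1, "x": -30, "y": -29},
    {"gripper": 1, "x": -30, "y": -29},
    {"gripper": 1, "x": -30, "y": -29}
  ]
}}

```text
invalid input
```

>>> {"api": "step_arm", "payload": {
  "commands": [
    {"gripper": 1, "x": -30, "y": -29},
    {"gripper": 1, "x": -30, "y": -29},
    {"gripper": 1, "x": -30, "y": -29},
    {"gripper": 1, "x": -30, "y": -29},
    {"gripper": 1, "x": -30, "y": -29},
    {"gripper": 1, "x": -30, "y": -29},
    {"gripper": 1, "x": -26, "y": -25},
    {"gripper": 1, "x": -14, "y": -14},
    {"gripper": 1},
    {"gripper": 1}
  ]
}}

```text
invalid input
```

```bash
python3 - <<'E'
from h import *
x,y=polar(74.4,.065,.026);go(x,y,.078,74.4)
s=get_state();c=read_camera("wrist");cv2.imwrite("pics/w1.png",c["color"][...,::-1]);print(np.array(c["mount"]).round(3))
# lowest seen finger points in tool frame
z=c["z_map"];v,u=np.indices(z.shape);p=np.stack([(u-c["cx"])/c["fx"]*z,-(v-c["cy"])/c["fy"]*z,-z],-1)
M=np.array(c["mount"]);p=p@M[:3,:3].T+M[:3,3]
m=(z>0)&(abs(p[...,0])<.03)&(abs(p[...,1])<.04)&(p[...,2]<.05)
q=p[m];print(len(q),np.percentile(q,[0,5,50,95,100],axis=0).round(4))
c["eye"]=s["eef_pos"];W=p@R.from_quat(s["tcp_rot"]).as_matrix().T+s["eef_pos"]
np.savez("w1.npz",W=W)
E
```

```text
t 0.1 shift [-510.6 -494.7  166.9] spin -9.37 pos [0.2846 0.6114 0.244 ] yaw 65.03 F [ 0.45 -0.16 -0.15] q6 -0.15
[[ 0.001  0.958  0.286  0.073]
 [ 1.    -0.001  0.     0.001]
 [ 0.001  0.286 -0.958 -0.13 ]
 [ 0.     0.     0.     1.   ]]
13428 [[ 0.0078 -0.04   -0.076 ]
 [ 0.0097 -0.0361 -0.074 ]
 [ 0.0164 -0.0003 -0.0672]
 [ 0.0174  0.0364 -0.0603]
 [ 0.0185  0.04   -0.0478]]
```

View pics/w1.png

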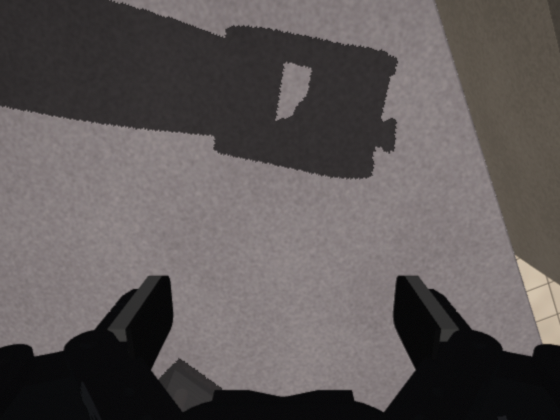

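The wrist view shows the open fingers with pads at about (150,300) and (410,300) over empty bench. The arm hasn't moved, because the rows were refused. I'll retry with every key filled in.

>>> {"api": "step_arm", "payload": {
  "commands": [
    {"gripper": 1, "x": -15, "y": -15, "z": 0, "spin": 0},
    {"gripper": 1, "x": -26, "y": -25, "z": 0, "spin": 0},
    {"gripper": 1, "x": -30, "y": -29, "z": 0, "spin": 0},
    {"gripper": 1, "x": -30, "y": -29, "z": 0, "spin": 0},
    {"gripper": 1, "x": -30, "y": -29, "z": 0, "spin": 0},
    {"gripper": 1, "x": -30, "y": -29, "z": 0, "spin": 0},
    {"gripper": 1, "x": -30, "y": -29, "z": 0, "spin": 0},
    {"gripper": 1, "x": -30, "y": -29, "z": 0, "spin": 0},
    {"gripper": 1, "x": -30, "y": -29, "z": 0, "spin": 0},
    {"gripper": 1, "x": -30, "y": -29, "z": 0, "spin": 0}
  ],
  "force": 20
}}

```text
time: 1.15
eef_pos: [0.4249, 0.2451, 0.2452]
tcp_rot: [0.216, 0.976, -0.0, -0.0]
contact_force: [-0.1, 0.1, -0.1]
opening: 0.001
finger_force: 0.0
```

>>> {"api": "step_arm", "payload": {
  "commands": [
    {"gripper": 1, "x": -30, "y": -29, "z": 0, "spin": 0},
    {"gripper": 1, "x": -30, "y": -29, "z": 0, "spin": 0},
    {"gripper": 1, "x": -30, "y": -29, "z": 0, "spin": 0},
    {"gripper": 1, "x": -30, "y": -29, "z": 0, "spin": 0},
    {"gripper": 1, "x": -30, "y": -29, "z": 0, "spin": 0},
    {"gripper": 1, "x": -30, "y": -29, "z": 0, "spin": 0},
    {"gripper": 1, "x": -30, "y": -29, "z": 0, "spin": 0},
    {"gripper": 1, "x": -20, "y": -20, "z": 0, "spin": 0},
    {"gripper": 1, "x": 0, "y": 0, "z": 0, "spin": -4.7},
    {"gripper": 1, "x": 0, "y": 0, "z": 0, "spin": -4.7}
  ]
}}

```text
time: 2.15
eef_pos: [0.5392, -0.0537, 0.2448]
tcp_rot: [0.135, 0.991, 0.0, -0.001]
contact_force: [-0.2, 0.8, 0.7]
opening: 0.003
finger_force: 0.0
```

```bash
python3 - <<'E'
from h import *
s=get_state();c=read_camera("wrist");cv2.imwrite("pics/w2.png",c["color"][...,::-1])
x,y=polar(74.4,.065,.026);go(x,y,.078,74.4)
z=c["z_map"];v,u=np.indices(z.shape);p=np.stack([(u-c["cx"])/c["fx"]*z,-(v-c["cy"])/c["fy"]*z,-z],-1)
M=np.array(c["mount"]);p=p@M[:3,:3].T+M[:3,3]
m=(z>0)&(abs(p[...,0])<.03)&(abs(p[...,1])<.04)&(p[...,2]<.05)
q=p[m];print(len(q),np.percentile(q,[0,5,50,95,100],axis=0).round(4))
W=p@R.from_quat(s["tcp_rot"]).as_matrix().T+s["eef_pos"];np.savez("w2.npz",W=W,p=p,z=z)
E
```

```text
t 2.2 shift [5.000e-01 1.000e-01 1.668e+02] spin 0.27 pos [ 0.539  -0.0532  0.2448] yaw 74.67 F [-0.16 -0.96  0.23] q6 -1.59
36053 [[-0.0126 -0.04   -0.0763]
 [-0.0076 -0.036  -0.0718]
 [ 0.0113  0.0001 -0.05  ]
 [ 0.0171  0.0363 -0.0133]
 [ 0.0185  0.04    0.0096]]
```

View pics/w2.png

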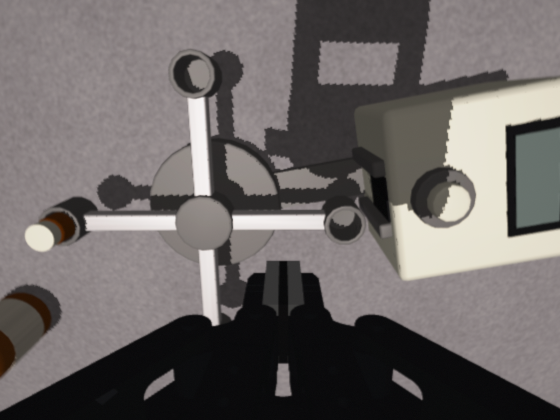

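The wrist view shows the shut fingertips at (283,265), bar C running horizontally at row 221 from the hub (204,222) to its cup (345,222), and the reader on the right. The bar is parallel to tool y, as planned.

```bash
python3 - <<'E'
from h import *
d=np.load("w2.npz");W=d["W"];p=d["p"]
B=W[212:230,240:318].reshape(-1,3);B=B[(B[:,2]>.07)&(B[:,2]<.084)]
l=cv2.fitLine(B[:,:2].astype(np.float32),2,0,.01,.01).ravel();print("bar",l,np.degrees(np.arctan2(l[1],l[0])),B.mean(0))
Hb=W[195:250,175:233].reshape(-1,3);Hb=Hb[(Hb[:,2]>.0795)&(Hb[:,2]<.09)];print("hub",Hb.mean(0),len(Hb), (Hb.max(0)+Hb.min(0))/2)
K=W[170:225,412:475].reshape(-1,3);K=K[(K[:,2]>.13)&(K[:,2]<.145)];print("key",K.mean(0),(K.max(0)+K.min(0))/2)
f=p[255:320,250:320].reshape(-1,3);f=f[f[:,2]<.06];print("finger",f.min(0),f.max(0))
# arc rows: axis in tool coords (x=-18,y=-65), spin 5deg
for sp in (5,2,1):
    a=np.deg2rad(sp);c=np.array([-18.,-65]);Rm=np.array([[np.cos(a),-np.sin(a)],[np.sin(a),np.cos(a)]]);print(sp,(c-Rm@c).round(2))
E
```

```text
bar [ 0.2660084   0.9639707   0.56109864 -0.06277323] 74.57311 [ 0.56109863 -0.06277323  0.07849956]
hub [ 0.54505118 -0.12187786  0.08310664] 2505 [ 0.54600949 -0.12187224  0.08267288]
key [0.5604419  0.05303788 0.13733682] [0.56170839 0.05434625 0.13512011]
finger [ 0.00496906 -0.01195178 -0.12979062] [0.0725828  0.01410857 0.00962194]
5 [-5.73  1.32]
2 [-2.28  0.59]
1 [-1.14  0.3 ]
```

>>> {"api": "step_arm", "payload": {
  "commands": [
    {"gripper": 1, "x": 0, "y": 0, "z": 15, "spin": 0},
    {"gripper": 1, "x": 0, "y": 0, "z": 25, "spin": 0},
    {"gripper": 1, "x": 0, "y": 0, "z": 25, "spin": 0},
    {"gripper": 1, "x": 0, "y": 0, "z": 25, "spin": 0},
    {"gripper": 1, "x": 0, "y": 0, "z": 25, "spin": 0},
    {"gripper": 1, "x": 0, "y": 0, "z": 25, "spin": 0},
    {"gripper": 1, "x": 0, "y": 0, "z": 20, "spin": 0},
    {"gripper": 1, "x": 0, "y": 0, "z": 5, "spin": 0},
    {"gripper": 1, "x": 0, "y": 0, "z": 0, "spin": 0},
    {"gripper": 1, "x": 0, "y": 0, "z": 0, "spin": 0}
  ]
}}

```text
time: 3.2
eef_pos: [0.5397, -0.0525, 0.0811]
tcp_rot: [0.136, 0.991, -0.0, 0.001]
contact_force: [0.9, 0.4, 0.4]
opening: 0.001
finger_force: 0.0
```

>>> {"api": "step_arm", "payload": {
  "commands": [
    {"gripper": 1, "x": -4, "y": 0, "z": 4, "spin": 0},
    {"gripper": 1, "x": -3, "y": 0, "z": 0, "spin": 0},
    {"gripper": 1, "x": -3.4, "y": 0.9, "z": 0, "spin": 3},
    {"gripper": 1, "x": -5.73, "y": 1.32, "z": 0, "spin": 5},
    {"gripper": 1, "x": -5.73, "y": 1.32, "z": 0, "spin": 5},
    {"gripper": 1, "x": -5.73, "y": 1.32, "z": 0, "spin": 5},
    {"gripper": 1, "x": -5.73, "y": 1.32, "z": 0, "spin": 5},
    {"gripper": 1, "x": -5.73, "y": 1.32, "z": 0, "spin": 5},
    {"gripper": 1, "x": -5.73, "y": 1.32, "z": 0, "spin": 5},
    {"gripper": 1, "x": -5.73, "y": 1.32, "z": 0, "spin": 5}
  ]
}}

```text
time: 4.2
eef_pos: [0.5876, -0.0685, 0.0768]
tcp_rot: [0.452, 0.892, 0.0, -0.0]
contact_force: [-1.0, 2.1, 1.2]
opening: -0.003
finger_force: 0.9
```

```bash
cat >> h.py <<'E'
def rel(): # tool in carousel-axis polar coords aligned to tool y
    s=get_state();M=R.from_quat(s["tcp_rot"]).as_matrix();e=s["eef_pos"][:2]-AX
    y=M[:2,1];x=M[:2,0];print("t",s["time"],"r",(e@y).round(4),"off",(e@x).round(4),"yaw",np.degrees(np.arctan2(y[1],y[0])).round(2),"z",s["eef_pos"][2].round(4),"F",s["contact_force"].round(2))
def arms():
    c=read_camera("top");P=cloud(c).reshape(-1,3);d=P[:,:2]-AX;rr=np.hypot(*d.T)
    m=(rr<.135)&(rr>.095)&(P[:,2]>.1)&(P[:,2]<.122);print("vial",m.sum(),np.median(P[m],0).round(4),np.degrees(np.arctan2(*np.median(d[m],0)[::-1])).round(2))
    m=(rr>.03)&(rr<.095)&(P[:,2]>.07)&(P[:,2]<.085);a=np.arctan2(d[m,1],d[m,0]);print("arms mod90",m.sum(),(np.degrees(np.angle(np.exp(4j*a).mean()))/4).round(2))
    cv2.imwrite("pics/last.png",c["color"][...,::-1])
E
python3 -c "
from h import *
rel();arms()"
```

```text
t 4.2 r 0.0655 off 0.0189 yaw 36.22 z 0.0768 F [-0.99  2.07  1.25]
vial 64 [ 0.4553 -0.1905  0.1116] -143.13
arms mod90 263 37.42
```

>>> {"api": "step_arm", "payload": {
  "commands": [
    {"gripper": 1, "x": -5.73, "y": 1.32, "z": 0, "spin": 5},
    {"gripper": 1, "x": -5.73, "y": 1.32, "z": 0, "spin": 5},
    {"gripper": 1, "x": -5.73, "y": 1.32, "z": 0, "spin": 5},
    {"gripper": 1, "x": -5.73, "y": 1.32, "z": 0, "spin": 5},
    {"gripper": 1, "x": -5.73, "y": 1.32, "z": 0, "spin": 5},
    {"gripper": 1, "x": -5.73, "y": 1.32, "z": 0, "spin": 5},
    {"gripper": 1, "x": -5.73, "y": 1.32, "z": 0, "spin": 5},
    {"gripper": 1, "x": -5.73, "y": 1.32, "z": 0, "spin": 5},
    {"gripper": 1, "x": -5.73, "y": 1.32, "z": 0, "spin": 5},
    {"gripper": 1, "x": -5.73, "y": 1.32, "z": 0, "spin": 5}
  ]
}}

```text
time: 5.25
eef_pos: [0.6143, -0.1193, 0.0769]
tcp_rot: [0.786, 0.618, 0.001, 0.001]
contact_force: [1.4, 1.9, -0.4]
opening: 0.002
finger_force: 1.0
```

```bash
python3 -c "
from h import *
rel()"
```

```text
t 5.25 r 0.0656 off 0.0193 yaw -13.7 z 0.0769 F [ 1.41  1.92 -0.37]
```

>>> {"api": "step_arm", "payload": {
  "commands": [
    {"gripper": 1, "x": -5.73, "y": 1.32, "z": 0, "spin": 5},
    {"gripper": 1, "x": -5.73, "y": 1.32, "z": 0, "spin": 5},
    {"gripper": 1, "x": -5.73, "y": 1.32, "z": 0, "spin": 5},
    {"gripper": 1, "x": -5.73, "y": 1.32, "z": 0, "spin": 5},
    {"gripper": 1, "x": -5.73, "y": 1.32, "z": 0, "spin": 5},
    {"gripper": 1, "x": -5.73, "y": 1.32, "z": 0, "spin": 5},
    {"gripper": 1, "x": -5.73, "y": 1.32, "z": 0, "spin": 5},
    {"gripper": 1, "x": -5.73, "y": 1.32, "z": 0, "spin": 5},
    {"gripper": 1, "x": -5.73, "y": 1.32, "z": 0, "spin": 5},
    {"gripper": 1, "x": -5.73, "y": 1.32, "z": 0, "spin": 5}
  ]
}}

```text
time: 6.25
eef_pos: [0.5922, -0.1726, 0.0772]
tcp_rot: [0.974, 0.228, 0.002, 0.001]
contact_force: [3.0, -0.7, -1.3]
opening: -0.003
finger_force: 1.0
```

>>> {"api": "step_arm", "payload": {
  "commands": [
    {"gripper": 1, "x": -5.73, "y": 1.32, "z": 0, "spin": 5},
    {"gripper": 1, "x": -5.73, "y": 1.32, "z": 0, "spin": 5},
    {"gripper": 1, "x": -4.57, "y": 1.11, "z": 0, "spin": 4},
    {"gripper": 1, "x": -2.28, "y": 0.59, "z": 0, "spin": 2},
    {"gripper": 1, "x": -2.28, "y": 0.59, "z": 0, "spin": 2},
    {"gripper": 1, "x": -2.28, "y": 0.59, "z": 0, "spin": 2},
    {"gripper": 1, "x": -2.28, "y": 0.59, "z": 0, "spin": 2},
    {"gripper": 1, "x": -2.28, "y": 0.59, "z": 0, "spin": 2},
    {"gripper": 1, "x": 0, "y": 0, "z": 0, "spin": 0},
    {"gripper": 1, "x": 0, "y": 0, "z": 0, "spin": 0}
  ]
}}

```text
time: 7.25
eef_pos: [0.5675, -0.1865, 0.0772]
tcp_rot: [1.0, 0.022, 0.001, 0.001]
contact_force: [3.1, 0.6, 1.0]
opening: 0.003
finger_force: 0.9
```

```bash
python3 -c "
from h import *
rel();arms();arms()"
```

```text
t 7.25 r 0.0649 off 0.0187 yaw -87.49 z 0.0772 F [3.06 0.57 1.01]
vial 59 [ 0.5388 -0.0083  0.1114] 93.62
arms mod90 294 3.25
vial 59 [ 0.5388 -0.0083  0.1113] 93.61
arms mod90 296 3.26
```

View pics/last.png

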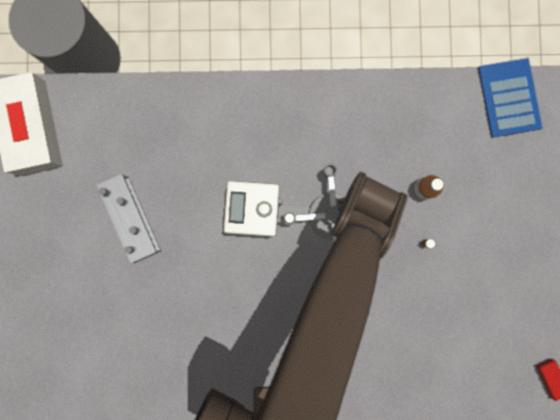

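The vial cap at (289,219) is just short of the window, with arms at 93.3° against a target of about 84.9°. The bottle and spare vial haven't moved. I need to turn it about 8.3° more.

>>> {"api": "step_arm", "payload": {
  "commands": [
    {"gripper": 1, "x": -2.28, "y": 0.59, "z": 0, "spin": 2},
    {"gripper": 1, "x": -2.28, "y": 0.59, "z": 0, "spin": 2},
    {"gripper": 1, "x": -2.28, "y": 0.59, "z": 0, "spin": 2},
    {"gripper": 1, "x": -1.14, "y": 0.3, "z": 0, "spin": 1},
    {"gripper": 1, "x": -1.14, "y": 0.3, "z": 0, "spin": 1},
    {"gripper": 1, "x": 0, "y": 0, "z": 0, "spin": 0},
    {"gripper": 1, "x": 0, "y": 0, "z": 0, "spin": 0},
    {"gripper": 1, "x": 0, "y": 0, "z": 0, "spin": 0},
    {"gripper": 1, "x": 0, "y": 0, "z": 0, "spin": 0},
    {"gripper": 1, "x": 0, "y": 0, "z": 0, "spin": 0}
  ]
}}

```text
time: 8.35
eef_pos: [0.5574, -0.1881, 0.0763]
tcp_rot: [0.999, -0.049, 0.0, -0.0]
contact_force: [1.8, -0.6, 0.8]
opening: 0.001
finger_force: 0.9
```

```bash
python3 -c "
from h import *
rel();arms()"
```

```text
t 8.35 r 0.0642 off 0.0178 yaw -95.57 z 0.0763 F [ 1.83 -0.61  0.8 ]
vial 56 [ 0.5572 -0.0085  0.1123] 84.4
arms mod90 388 -6.02
```

>>> {"api": "step_arm", "payload": {
  "commands": [
    {"gripper": 1, "x": 5, "y": 0, "z": 0, "spin": 0},
    {"gripper": 1, "x": 10, "y": 0, "z": 0, "spin": 0},
    {"gripper": 1, "x": 0, "y": 0, "z": -15, "spin": 0},
    {"gripper": 1, "x": 0, "y": 0, "z": -25, "spin": 0},
    {"gripper": 1, "x": 0, "y": 0, "z": -25, "spin": 0},
    {"gripper": 1, "x": 0, "y": 0, "z": -25, "spin": 0},
    {"gripper": 1, "x": 0, "y": 0, "z": -25, "spin": 0},
    {"gripper": 1, "x": 0, "y": 0, "z": -15, "spin": 0},
    {"gripper": 1, "x": 0, "y": 0, "z": 0, "spin": 0},
    {"gripper": 1, "x": 0, "y": 0, "z": 0, "spin": 0}
  ]
}}

```text
time: 9.4
eef_pos: [0.572, -0.1895, 0.2059]
tcp_rot: [0.999, -0.049, -0.0, -0.0]
contact_force: [-0.2, -0.0, -1.0]
opening: 0.001
finger_force: 0.0
```

```bash
python3 -c "
from h import *
go(.5619,.0545,.165,-95.5)"
```

```text
t 9.4 shift [ -33.7 -241.8   41. ] spin -0.07 pos [ 0.572  -0.1895  0.2059] yaw -95.57 F [-0.18 -0.01 -1.  ] q6 1.18
```

>>> {"api": "step_arm", "payload": {
  "commands": [
    {"gripper": 1, "x": -2, "y": -15, "z": 0, "spin": 0},
    {"gripper": 1, "x": -4, "y": -30, "z": 0, "spin": 0},
    {"gripper": 1, "x": -5, "y": -35, "z": 0, "spin": 0},
    {"gripper": 1, "x": -5, "y": -35, "z": 0, "spin": 0},
    {"gripper": 1, "x": -5, "y": -35, "z": 0, "spin": 0},
    {"gripper": 1, "x": -5, "y": -35, "z": 0, "spin": 0},
    {"gripper": 1, "x": -5, "y": -32, "z": 0, "spin": 0},
    {"gripper": 1, "x": -2.7, "y": -24.8, "z": 0, "spin": 0},
    {"gripper": 1, "x": 0, "y": 0, "z": 0, "spin": 0},
    {"gripper": 1, "x": 0, "y": 0, "z": 0, "spin": 0}
  ]
}}

```text
time: 10.4
eef_pos: [0.5613, 0.0552, 0.2049]
tcp_rot: [0.999, -0.048, -0.001, 0.0]
contact_force: [-0.3, -1.0, -0.4]
opening: -0.001
finger_force: 0.0
```

```bash
python3 - <<'E'
from h import *
go(.5619,.0545,.16,-95.5)
s=get_state();c=read_camera("wrist");cv2.imwrite("pics/w3.png",c["color"][...,::-1])
z=c["z_map"];v,u=np.indices(z.shape);p=np.stack([(u-c["cx"])/c["fx"]*z,-(v-c["cy"])/c["fy"]*z,-z],-1)
M=np.array(c["mount"]);p=p@M[:3,:3].T+M[:3,3]
W=(p@R.from_quat(s["tcp_rot"]).as_matrix().T+s["eef_pos"]).reshape(-1,3)
d=W[:,:2]-AX;rr=np.hypot(*d.T)
m=(rr>.095)&(rr<.135)&(W[:,2]>.106)&(W[:,2]<.118);Q=W[m];print("cap",len(Q),Q.mean(0))
e=Q.mean(0)[:2]-AX;print(np.degrees(np.arctan2(e[1],e[0])),np.hypot(*e))
m=(rr>.16)&(rr<.2)&(W[:,2]>.131)&(W[:,2]<.142);Q=W[m];print("key",len(Q),Q.mean(0),Q.min(0),Q.max(0))
E
```

```text
t 10.4 shift [ 0.8  0.6 44.9] spin 0.04 pos [0.5613 0.0552 0.2049] yaw -95.46 F [-0.25 -0.99 -0.43] q6 1.58
cap 990 [ 0.55787018 -0.00738112  0.11279839]
84.11289965995554 0.11572923875123604
key 1612 [0.56349616 0.05461401 0.13769932] [0.5497211  0.04209927 0.13111245] [0.57500153 0.06729991 0.14064129]
```

View pics/w3.png

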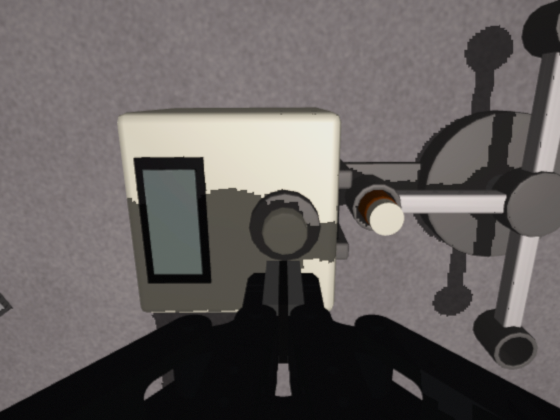

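The wrist view shows the vial at (380,212), between the cheeks at the window (measured 84.1°, about 1.5 mm off). The key at (285,230) is right under the fingertips, so I'll press down.

>>> {"api": "step_arm", "payload": {
  "commands": [
    {"gripper": 1, "x": 0.8, "y": 0, "z": 10, "spin": 0},
    {"gripper": 1, "x": 0, "y": 0, "z": 15, "spin": 0},
    {"gripper": 1, "x": 0, "y": 0, "z": 15, "spin": 0},
    {"gripper": 1, "x": 0, "y": 0, "z": 8, "spin": 0},
    {"gripper": 1, "x": 0, "y": 0, "z": 4, "spin": 0},
    {"gripper": 1, "x": 0, "y": 0, "z": 3, "spin": 0},
    {"gripper": 1, "x": 0, "y": 0, "z": 2, "spin": 0},
    {"gripper": 1, "x": 0, "y": 0, "z": 2, "spin": 0},
    {"gripper": 1, "x": 0, "y": 0, "z": 0, "spin": 0},
    {"gripper": 1, "x": 0, "y": 0, "z": 0, "spin": 0}
  ]
}}

```text
time: 11.45
eef_pos: [0.5633, 0.0542, 0.148]
tcp_rot: [0.999, -0.048, 0.0, 0.0]
contact_force: [-1.3, -1.5, 3.3]
opening: -0.003
finger_force: 1.2
```

>>> {"api": "step_arm", "payload": {
  "commands": [
    {"gripper": 1, "x": 0, "y": 0, "z": 1, "spin": 0},
    {"gripper": 1, "x": 0, "y": 0, "z": 1, "spin": 0},
    {"gripper": 1, "x": 0, "y": 0, "z": 1, "spin": 0},
    {"gripper": 1, "x": 0, "y": 0, "z": 0.5, "spin": 0},
    {"gripper": 1, "x": 0, "y": 0, "z": 0, "spin": 0},
    {"gripper": 1, "x": 0, "y": 0, "z": 0, "spin": 0},
    {"gripper": 1, "x": 0, "y": 0, "z": 0, "spin": 0},
    {"gripper": 1, "x": 0, "y": 0, "z": 0, "spin": 0},
    {"gripper": 1, "x": 0, "y": 0, "z": 0, "spin": 0},
    {"gripper": 1, "x": 0, "y": 0, "z": 0, "spin": 0}
  ]
}}

```text
time: 12.45
eef_pos: [0.5634, 0.0542, 0.145]
tcp_rot: [0.999, -0.049, 0.0, 0.0]
contact_force: [-3.0, -0.1, 7.2]
opening: 0.0
finger_force: 3.5
```

>>> {"api": "step_arm", "payload": {
  "commands": [
    {"gripper": 1, "x": 0, "y": 0, "z": 0.7, "spin": 0},
    {"gripper": 1, "x": 0, "y": 0, "z": 0, "spin": 0},
    {"gripper": 1, "x": 0, "y": 0, "z": 0, "spin": 0},
    {"gripper": 1, "x": 0, "y": 0, "z": -5, "spin": 0},
    {"gripper": 1, "x": 0, "y": 0, "z": -15, "spin": 0},
    {"gripper": 1, "x": 0, "y": 0, "z": -20, "spin": 0},
    {"gripper": 1, "x": 0, "y": 0, "z": -20, "spin": 0},
    {"gripper": 1, "x": 0, "y": 0, "z": -10, "spin": 0},
    {"gripper": 1, "x": 0, "y": 0, "z": 0, "spin": 0},
    {"gripper": 1, "x": 0, "y": 0, "z": 0, "spin": 0}
  ]
}}

```text
time: 13.45
eef_pos: [0.5627, 0.0543, 0.2125]
tcp_rot: [0.999, -0.049, -0.0, -0.0]
contact_force: [-0.1, 0.3, -1.0]
opening: 0.002
finger_force: 0.0
```

```bash
python3 - <<'E'
from h import *
go(.5619,.0545,.16,-95.5)
s=get_state();c=read_camera("wrist")
z=c["z_map"];v,u=np.indices(z.shape);p=np.stack([(u-c["cx"])/c["fx"]*z,-(v-c["cy"])/c["fy"]*z,-z],-1)
M=np.array(c["mount"]);p=p@M[:3,:3].T+M[:3,3]
W=(p@R.from_quat(s["tcp_rot"]).as_matrix().T+s["eef_pos"]).reshape(-1,3)
d=W[:,:2]-AX;rr=np.hypot(*d.T)
m=(rr>.095)&(rr<.135)&(W[:,2]>.106)&(W[:,2]<.118);e=W[m].mean(0)[:2]-AX;print("cap",W[m].mean(0),np.degrees(np.arctan2(e[1],e[0])))
m=(rr>.16)&(rr<.2)&(W[:,2]>.128)&(W[:,2]<.142);print("key",np.median(W[m],0))
print(sign_off())
E
```

```text
t 13.45 shift [-0.8 -0.1 52.5] spin -0.07 pos [0.5627 0.0543 0.2125] yaw -95.57 F [-0.06  0.32 -0.97] q6 1.58
cap [ 0.55779701 -0.00742457  0.11284122] 84.14674658498468
key [0.56464038 0.05462626 0.13668154]
the job is handed in; nothing more can be done
None
```

The job is handed in, with no verdict returned: the vial stands within about 2 mm of the window spot, the key was pressed to its stop (about 7 N) and sprang back up, and the arm is clear.

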